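# Seat the guide bar in the trimming jig and hold it

### The arm

A 6-joint arm with a two-finger parallel gripper is mounted at the origin on a cart in front of the work surface, level with it; the furniture and walls round the work are solid. World frame = base frame: x ahead of the robot, y to its left, z up, the work surface at z = 0. Lengths are in m, angles in degrees, forces in N, time in s.
With the tool pointing down it reaches from about 0.25 to 0.725 m from the base axis. Payload 9.7 kg.
Tool frame: the origin (TCP) lies between the finger pads; the fingertips stand 22 mm ahead of it and the grasp point (between the pads) lies 3 mm ahead of it; z points along the fingers, y is the line along which they close (so a half turn about z gives the same grasp; the last joint's range is limited). The gripper opens to 85 mm and grips with 20 to 120 N. Pads are 22 mm wide; open, the fingers measure 114 mm over their backs; the gripper's body (76 mm by 85 mm) begins 54 mm behind the grasp point. The pads swing forward as they close: fully open they stand 13 mm farther back than shut.
Start: joints at [-73.797, 4.979, 10.078, 95.1, 0, 90], TCP at [0.153, -0.528, 0.226] pointing down, gripper open.
Joint ranges: [-179.16, 179.16], [-48.56, 103.87], [-65.8, 70.77], [-126.05, 130.52], [-82.76, 87.17], [-180, 180]. Speed limits (degrees/s): [127.2, 127.2, 147.25, 180, 180, 180].

### API

Orientations are given as [roll, pitch, yaw] about the fixed x, y, z axes, in that order (R = Rz(yaw) Ry(pitch) Rx(roll)).
In Python, from workcell import bot, viewer, finder gives the robot as it stands.
- The arm moves only by the tool move_arm, never from a script. Its arguments are lists of equal length, an entry for each row: "offset": the shift along the tool's x, y, z in cm, a list of three; "twist": the turn, a rotation vector about the tool's x, y, z in rad, a list of three; "grip": the opening, from 0 (shut) to 1 (fully open). In form: {"offset": [[x, y, z], ...], "twist": [[ax, ay, az], ...], "grip": [grip, ...]}. A call has 1 to 5 rows; each row shifts and turns the commanded pose from where the row before left it, along the tool's axes as they then stand; what a row does not reach is not made up. A row lasts 1/10 s, in which the tool goes at most 50 mm and 8.59 degrees, less where a joint would pass 70% of its speed; a pose out of reach is approached as far as the arm can. A call is refused whole if a number of a shift passes 5 or a number of a turn 0.15, either way. A call with a gripper value outside its range is refused whole. The fingers move at their own pace and stop on an object; "force" is the grip in N (left out, the last holds). Time passes only in rows, so rows that do not move let the fingers close. It gives the time, the measured TCP pose, the force, the opening and the grip force at its end, in the units of the state.
- bot.get_obs(): the state, without advancing time (a new reading comes with each control period).
- viewer.camera(name): name is "side" or "top"; returns a dict with "color" (420x560x3 uint8, red, green, blue), "depth" (420x560 float32, m along the optical axis (not along the pixel's ray), 0 where there is no reading), "vfov" (degrees; the focal length in pixels is half the picture's height over the tangent of half this angle, whatever the lens; pixels are square), "cx", "cy" (the principal point, pixels), "position" and "attitude" of the camera in the world. Camera axes: x right, y down, z forward; pixel columns grow to the right and rows downward; lengths in m; the calibration is good to about 2 mm. A picture is of the moment at which its call begins.
- bot.job_done(): hands the job in; it is judged then, once.
Trained networks look in a picture, given as the dict that the camera call returned (one of the last four; its "shot" number tells which), for a name from the list of things; names that differ only in an ending like _2 or _b are one class to them, and where a whole thing is asked for, a point or a joint stands for the part that bears it (a point fixed in the world has none). Each returns a list of dicts, best first, with "p" (0 to 1); they miss things now and then, are a little off and sometimes report something else, mostly with a low value. They report only what shows in the picture. A call takes as long as a camera call.
- finder.boxes_of(picture, thing): "position" ([column, row] in pixels, amid what is visible of it).
- finder.pinpoint(picture, thing): "position" ([column, row] in pixels: a listed point, or the origin of a listed thing).
The state is a dict: "time": time; "q": joint angles; "qd": joint speeds; "joint_efforts": joint torques, N m; "ee_pos": TCP position; "tcp_rot": TCP orientation; "wrist_force": force on the tool from outside, world axes, zero at the start; "torque": the same for the moment, N m; "opening": finger opening in m; "grasp_force": force on a finger pad.
Only numpy, scipy, OpenCV 4.12 (cv2) and the standard library are available. Lean on these libraries where they do the work, as an engineer would, in place of code of your own. Each camera call takes 0.05 s, during which the arm holds its last target. There are 200 camera calls.

### The job

Pick up the wooden guide bar and lay it across the two white rests of the trimming jig, roughly centred, right way up and with its sloping metal edge facing away from the blue fence uprights, and let go of it. Then, with one diagonal push of about 15 to 20 N, best given on the middle of the sloping edge, press the bar firmly back against both fence uprights and down onto both rests at once, and finish while still holding it pressed like that, without drawing back. Leave the glue cup, the black tin and the white tape roll where they are.

Things in the scene. Friction and masses are not known exactly. Their poses are not given: they have to be found in the camera images.
- bar: Guide bar: brown wooden bar, 26 (x) x 240 (y) x 40 mm (z), about 0.28 kg, loose on the bench. Origin at the centre of its underside, y along its length, z up. Its upper -x edge is cut off at 45 degrees over the whole length and faced with bare aluminium (the sloping edge): below it the front (-x) face is upright for the lower 26 mm; the flat top is only 12 mm wide. The back (+x) face is upright over the full 40 mm.
- bar_mid (a point): Centre of the guide bar, half-way up (20 mm above its underside), axes as the bar's.
- bar_bevel (a point): Middle of the bar's sloping metal edge, 33 mm above the underside and 6 mm to the -x side of the bar's middle plane; the slope's outward normal points half to -x and half up in the bar's frame, and it is 20 mm wide up the slope.
- jig: Trimming jig fixed to the bench: plywood board 120 (x) x 280 (y) x 12 mm, carrying two rests and two fence uprights; a black rubber heel lift, 8 mm thick, lies in its middle (top 20 mm above the bench, about 65 x 60 mm). Origin at the centre of its underside on the bench top, x towards the fence (roughly away from the robot), y along the line of the two rests, z up.
- jig_seat (a point): Where the middle of the bar's underside lies when the bar is seated: 28 mm above the bench, midway between the rests, with the bar's x and y axes along this point's (the jig's) x and y.
- rest_left: Left rest, slippery white plastic (friction about 0.12), a block 46 (x) x 30 (y) x 16 mm whose top is 28 mm above the bench. Origin on the board, under the middle of the seated bar, 95 mm to the jig's +y; the top runs in jig x from 33 mm before to 13 mm behind the origin, where the fence begins.
- rest_right: Right white rest, the same, 95 mm to the jig's -y.
- fence_left: Left fence upright, slippery blue plastic, 18 (x) x 30 (y) x 48 mm, behind the left rest, its top 60 mm above the bench (32 mm above the rest). Origin at the foot of its front face, the face the bar is pressed against, 13 mm in +x from the jig's origin. Between the two uprights there are 160 mm of open space for fingers.
- fence_right: Right fence upright, the same, behind the right rest.
- glue_cup: Cream glue cup with amber paste in it, 64 mm across, 32 mm high, standing on the bench; to be left alone. Origin at the centre of its underside.
- polish_tin: Flat black tin, 72 mm across, 22 mm high; to be left alone. Origin at the centre of its underside.
- tape_roll: White tape roll, 80 mm across, 18 mm high; to be left alone. Origin at the centre of its underside.

How it is judged (in metres and radians):
On the way:
1. the bar lies across both rests, sloping edge away from the fence, let go and still (contact force between each of rest_left, rest_right and bar above 0.3 N and contact force between the arm and bar below 0.05 N and linear speed of bar below 0.02 m/s and angle between bar's own z axis and vertical below 0.08 rad and x of bar_bevel in the frame of jig below -0.002 m and y of bar_mid in the frame of jig between -0.02 and 0.02 m and z of bar_mid in the frame of jig between 0.045 and 0.0505 m), for 0.2 s.
At the end, for the whole second after the job is handed in: Laid on both rests and let go; at the end pushed by the fingers (over 5 N), still, upright, square to the fence within 0.04 rad, centred within 20 mm, slope away from the fence, bar centre 45 to 50.5 mm high; over 2.5 N on each rest and 1.5 N on each fence upright (contact force between each of rest_left, rest_right and bar above 2.5 N and contact force between each of fence_left, fence_right and bar above 1.5 N and contact force between the fingers and bar above 5 N and linear speed of bar below 0.02 m/s and angle between bar's own z axis and vertical below 0.05 rad and angle between the x axis of bar and the x axis of jig, either way round below 0.04 rad and x of bar_bevel in the frame of jig below -0.002 m and y of bar_mid in the frame of jig between -0.02 and 0.02 m and z of bar_mid in the frame of jig between 0.045 and 0.0505 m); the arm keeps its last pose, push and grip.
It fails at once if the glue cup is moved more than 20 mm (distance of glue_cup from where it was at the start of the episode above 0.02 m).
It fails at once if the black tin is moved more than 20 mm (distance of polish_tin from where it was at the start of the episode above 0.02 m).
It fails at once if the tape roll is moved more than 20 mm (distance of tape_roll from where it was at the start of the episode above 0.02 m).
It also fails if it takes over 54 s, if anything falls off the work surface, if the arm or the gripper's body presses on something with over 40 N, if the wrist force passes 120 N, or if a joint passes its speed limit or range.

## Working session

There is one attempt and no reset: what is moved stays moved. The work goes in short steps, Python scripts to look and compute and a tool call to move; the robot and the scene stay as the last step left them, time stands still between calls to the robot, and variables do not carry over. Pictures are saved under pics/ and viewed, at most 12 in all, crops included, and the job is handed in when it is done.

Besides the shell and the picture viewer there is one more tool, called after "Call:" as a command line: name --argument value ..., lists and objects as JSON in quotes. move_arm: Moves the arm, as the interface text tells. Its arguments: {"type":"object","properties":{"offset":{"type":"array","items":{"type":"array","items":{"type":"number"}}},"twist":{"type":"array","items":{"type":"array","items":{"type":"number"}}},"grip":{"type":"array","items":{"type":"number"}},"force":{"type":"number"}},"required":["offset","twist","grip"]}

```bash
mkdir -p pics
cat > h.py <<'E'
import numpy as np, cv2
from workcell import bot, viewer, finder
from scipy.spatial.transform import Rotation as R
def K(p):
    h,w=p["depth"].shape; f=h/2/np.tan(np.radians(p["vfov"])/2); return f
def cam(p):
    a=np.array(p["attitude"],float)
    return a if a.shape==(3,3) else R.from_euler("xyz",a,degrees=True).as_matrix()
def ray(p,uv):
    f=K(p); return cam(p)@np.array([(uv[0]-p["cx"])/f,(uv[1]-p["cy"])/f,1.])
def at_z(p,uv,z):
    d=ray(p,uv); o=np.array(p["position"]); return o+d*(z-o[2])/d[2]
def cloud(p):
    f=K(p); h,w=p["depth"].shape; v,u=np.mgrid[:h,:w]; D=p["depth"]
    c=np.stack([(u-p["cx"])/f*D,(v-p["cy"])/f*D,D],-1); return c@cam(p).T+np.array(p["position"])
def save(p,n): cv2.imwrite("pics/%s.png"%n,p["color"][:,:,::-1])
E
python3 - <<'E'
from h import *
np.set_printoptions(precision=3,suppress=True)
o=bot.get_obs(); print(o)
ps={n:viewer.camera(n) for n in("top","side")}
for n,p in ps.items():
    save(p,n+"0"); print(n,p["position"],p["attitude"],p["vfov"],p["cx"],p["cy"])
    C=cloud(p)
    for t in["bar_mid","bar_bevel","jig_seat","rest_left","rest_right","fence_left","fence_right","glue_cup","polish_tin","tape_roll","bar","jig"]:
        for r in finder.pinpoint(p,t)[:2]:
            u,v=r["position"]; 
            z={"bar_mid":.02,"bar_bevel":.033,"jig_seat":.028,"rest_left":.012,"rest_right":.012,"fence_left":.012,"fence_right":.012}.get(t,0)
            print(t,round(r["p"],2),np.round([u,v]),at_z(p,(u,v),z), C[int(np.clip(v,0,419)),int(np.clip(u,0,559))])
E
```

```text
{'time': 0.0, 'q': array([-73.798,   5.01 ,  10.034,  95.1  ,  -0.001,  90.   ]), 'qd': array([ 0.031, -0.137,  0.076, -0.091,  0.156,  0.009]), 'joint_efforts': array([  0.   , -52.039,  46.48 ,   0.016,   0.   ,   0.   ]), 'ee_pos': array([ 0.153, -0.528,  0.226]), 'tcp_rot': array([-179.924,    0.001,   16.202]), 'wrist_force': array([-0.273, -0.42 , -0.379]), 'torque': array([ 0.009, -0.046,  0.001]), 'grasp_force': 0.0, 'opening': 0.0855002180517825}
top [ 0.341 -0.075  1.484] [-170.665   -0.151  -88.604] 46.49000393873806 281.62040023431143 213.56845205582178
bar_mid 0.93 [184. 245.] [0.477 0.218 0.02 ] [0.476 0.217 0.039]
bar_bevel 0.86 [180. 246.] [0.474 0.226 0.033] [0.474 0.227 0.031]
bar_bevel 0.15 [134. 264.] [0.418 0.359 0.033] [0.422 0.369 0.   ]
jig_seat 0.58 [299. 218.] [ 0.569 -0.125  0.028] [ 0.572 -0.123  0.023]
jig_seat 0.49 [268. 227.] [ 0.538 -0.032  0.028] [ 0.538 -0.03   0.031]
rest_left 0.6 [266. 228.] [ 0.539 -0.028  0.012] [ 0.538 -0.027  0.025]
rest_right 0.67 [332. 216.] [ 0.58  -0.226  0.012] [ 0.58  -0.223  0.022]
fence_left 0.65 [267. 226.] [ 0.544 -0.
[... 959 characters left out ...]
  0.02 ]
rest_left 0.36 [242. 175.] [0.476 0.227 0.012] [0.475 0.206 0.028]
rest_right 0.75 [287. 254.] [ 0.587 -0.218  0.012] [ 0.583 -0.231  0.025]
fence_left 0.53 [270. 215.] [ 0.554 -0.029  0.012] [ 0.551 -0.042  0.023]
fence_right 0.57 [294. 251.] [ 0.608 -0.208  0.012] [ 0.603 -0.227  0.028]
glue_cup 0.58 [313. 203.] [0.702 0.049 0.   ] [0.696 0.032 0.016]
polish_tin 0.68 [315. 327.] [ 0.626 -0.479  0.   ] [ 0.62  -0.498  0.022]
tape_roll 0.56 [228. 159.] [0.425 0.373 0.   ] [0.423 0.35  0.016]
bar 0.62 [240. 180.] [0.466 0.209 0.   ] [0.464 0.201 0.007]
bar 0.16 [291. 251.] [ 0.603 -0.193  0.   ] [ 0.598 -0.225  0.026]
jig 0.65 [273. 239.] [ 0.555 -0.135 -0.   ] [ 0.553 -0.163  0.023]
```

```bash
python3 -c "
import cv2,numpy as np
cv2.imwrite('pics/both0.png',cv2.resize(np.hstack([cv2.imread('pics/top0.png'),cv2.imread('pics/side0.png')]),(800,300),interpolation=cv2.INTER_AREA))"
```

```text
(no output)
```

View pics/both0.png

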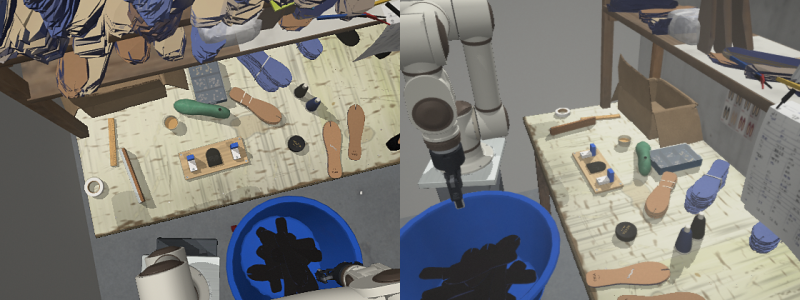

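Run:
```python
from h import *
np.set_printoptions(precision=3,suppress=True)
p=viewer.camera("top"); q=viewer.camera("side")
for n,P in(("top",p),("side",q)):
    C=cloud(P); col=P["color"].astype(int); hsv=cv2.cvtColor(P["color"],cv2.COLOR_RGB2HSV)
    X,Y,Z=C[...,0],C[...,1],C[...,2]
    near=(X>.45)&(X<.68)&(Y>-.3)&(Y<.06)&(P["depth"]>0)
    blue=near&(hsv[...,0]>95)&(hsv[...,0]<130)&(hsv[...,1]>110)
    nl,lab,st,ce=cv2.connectedComponentsWithStats(blue.astype(np.uint8))
    for i in range(1,nl):
        if st[i,4]>15:
            m=lab==i; s=C[m]; t=s[s[:,2]>np.percentile(s[:,2],60)]
            print(n,"blue",st[i],"px",ce[i],"z60",at_z(P,ce[i],.06),"cloud mean",s.mean(0),"zmax",s[:,2].max(),t.mean(0))
    wh=near&(hsv[...,1]<40)&(hsv[...,2]>170)
    nl,lab,st,ce=cv2.connectedComponentsWithStats(wh.astype(np.uint8))
    for i in range(1,nl):
        if st[i,4]>15: print(n,"white",st[i],ce[i],at_z(P,ce[i],.028),C[lab==i].mean(0))
    # bar
    m=(X>.35)&(X<.62)&(Y>.1)&(Y<.32)&(Z>.012)&(Z<.06)&(P["depth"]>0)
    nl,lab,st,ce=cv2.connectedComponentsWithStats(m.astype(np.uint8))
    for i in range(1,nl):
        if st[i,4]>60:
            s=C[lab==i]; r=cv2.minAreaRect(s[:,:2].astype(np.float32)); print(n,"bar",st[i],s.mean(0),s[:,2].max(),r, col[lab==i].mean(0))
            c,_,V=np.linalg.svd(s[:,:2]-s[:,:2].mean(0),full_matrices=False); print("dir",V[0])
def crop(P,u,v,w,h,k): return cv2.resize(P["color"][v:v+h,u:u+w,::-1],None,fx=k,fy=k,interpolation=cv2.INTER_CUBIC)
a=crop(p,150,185,100,110,5); b=crop(p,245,185,100,110,5)[:, :]
a=crop(p,140,195,60,100,5); b=crop(p,245,185,100,100,5)
cv2.imwrite("pics/c1.png",np.hstack([a,b]))
a=crop(q,205,150,80,60,5); b=crop(q,235,195,80,75,5)
cv2.imwrite("pics/c2.png",np.hstack([np.vstack([a,np.zeros((75,400,3),np.uint8)]),b]))
```

```text
top blue [322 199  12  10  76] px [327.289 203.579] z60 [ 0.608 -0.207  0.06 ] cloud mean [ 0.609 -0.208  0.055] zmax 0.06544350095651041 [ 0.611 -0.209  0.062]
top blue [261 216  11   9  63] px [266.222 220.079] z60 [ 0.554 -0.028  0.06 ] cloud mean [ 0.554 -0.028  0.059] zmax 0.06986958120174735 [ 0.556 -0.027  0.064]
top white [ 238  183   94   74 1563] [271.455 203.482] [ 0.61  -0.041  0.028] [ 0.616 -0.041  0.001]
top white [342 188  14  42 258] [351.395 204.574] [ 0.613 -0.283  0.028] [ 0.618 -0.287  0.001]
top white [324 207  13  16 126] [329.643 214.802] [ 0.58  -0.218  0.028] [ 0.58  -0.218  0.029]
top white [263 224  13  16 122] [269.074 231.451] [ 0.525 -0.037  0.028] [ 0.525 -0.037  0.029]
top white [345 231  11  21 154] [351.604 240.773] [ 0.503 -0.284  0.028] [ 0.506 -0.288  0.001]
top white [318 245   5  10  21] [319.905 249.   ] [ 0.476 -0.19   0.028] [ 0.478 -0.192 -0.   ]
top bar [167 207  36  78 750] [0.476 0.214 0.035] 0.04864118034174192 ((0.4774768054485321, 0.2166908085346222), (0.23998308181762695, 0.027046745643019676), 23.65801239013672) [153.736 136.209 118
[... 271 characters left out ...]
ud mean [ 0.609 -0.22   0.048] zmax 0.06410100422034082 [ 0.607 -0.215  0.06 ]
side white [ 236  203   87   78 1558] [258.736 253.622] [ 0.508 -0.231  0.028] [ 0.508 -0.19  -0.001]
side white [ 274  202   46   58 1040] [299.772 225.535] [ 0.637 -0.11   0.028] [ 0.643 -0.068 -0.001]
side white [252 210  16   8  83] [259.976 213.651] [ 0.523 -0.04   0.028] [ 0.523 -0.038  0.026]
side white [275 246  18  10 113] [283.54  250.292] [ 0.577 -0.222  0.028] [ 0.577 -0.22   0.026]
side bar [210 163  64  24 535] [0.474 0.203 0.028] 0.04363569573675852 ((0.4780752658843994, 0.2076014280319214), (0.24183577299118042, 0.029002368450164795), 22.40226936340332) [115.351  92.621  72.467]
dir [-0.919 -0.395]
```

View pics/c1.png

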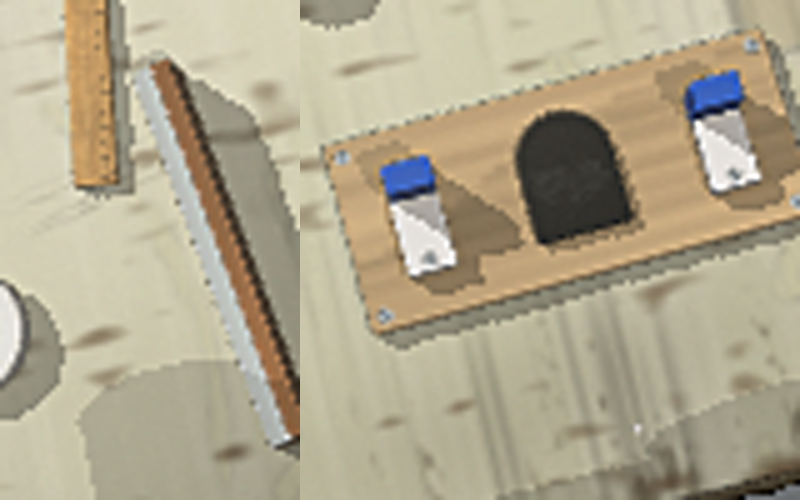

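View pics/c2.png

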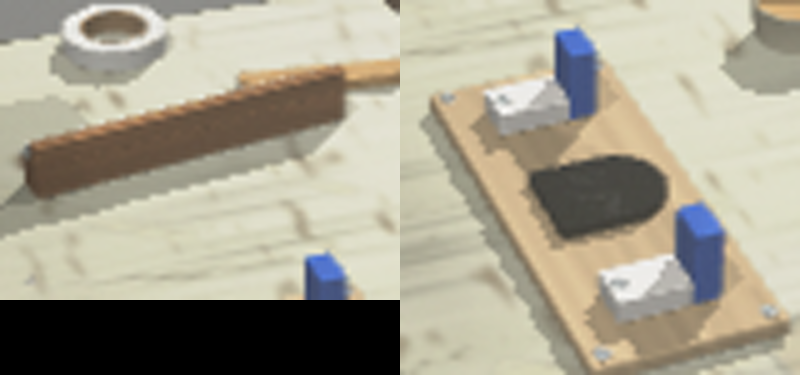

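Both crops are clear. In the top view (left crop) the bar stands upright with its grey metal slope on the left, the +y side. The jig's blue fence uprights are on the far side of its white rests. Estimates:
- **Bar:** centre (0.477, 0.213), long axis at 23.5°.
- **Jig:** origin (0.561, -0.1245), yaw 17°.

I'll start moving.

Call:
move_arm --offset '[[3.1, -3.7, 0], [3.1, -3.7, 0], [3.1, -3.7, 0], [3.1, -3.7, 0], [3.1, -3.7, 0]]' --twist '[[0, 0, 0], [0, 0, 0], [0, 0, 0], [0, 0, 0], [0, 0, 0]]' --grip '[1, 1, 1, 1, 1]'

```text
time: 1.9
ee_pos: [0.2509, -0.3055, 0.2264]
tcp_rot: [180.0, -0.0, 16.2]
wrist_force: [0.6, -0.1, -0.0]
opening: 0.0852
grasp_force: 0.0
```

```bash
python3 -c "
from h import *
o=bot.get_obs();print(o['time'],o['q'],o['ee_pos'],o['tcp_rot'])"
```

```text
1.9 [-5.06126276e+01 -1.60072595e+01 -9.25880079e+00  9.67146589e+01
  7.35949793e-03  1.13225925e+02] [ 0.25091684 -0.30554978  0.22642587] [ 1.79971842e+02 -2.00922997e-02  1.61614548e+01]
```

```bash
cat >> h.py <<'E'
def plan(pos,rotm,n,p0=None,r0=None,turn=None):
    "rows toward world pose; turn = explicit world rotvec total (for long way)"
    o=bot.get_obs() if p0 is None else None
    p=np.array(o['ee_pos'] if o else p0); Rm=R.from_euler('xyz',o['tcp_rot'],degrees=True) if o else r0
    w=(rotm*Rm.inv()).as_rotvec() if turn is None else np.array(turn)
    R0=Rm; P0=p.copy(); pos=np.array(pos); out=[]
    for i in range(1,n+1):
        d=Rm.inv().apply(P0+(pos-P0)*i/n-p)*100; d=np.round(d,2)
        t=np.round((Rm.inv()*(R.from_rotvec(w*i/n)*R0)).as_rotvec(),3)
        p=p+Rm.apply(d/100); Rm=Rm*R.from_rotvec(t); out.append((d.tolist(),t.tolist()))
    for k in range(0,n,5):
        print([a for a,_ in out[k:k+5]],"\n  ",[b for _,b in out[k:k+5]])
    print("end",p,Rm.as_euler('xyz',degrees=True),"max",max(np.linalg.norm(a) for a,_ in out),max(np.linalg.norm(b) for _,b in out))
down=lambda yaw:R.from_euler('xyz',[180,0,yaw],degrees=True)
E
python3 -c "
from h import *
y=bot.get_obs()['tcp_rot'][2]
plan([.477,.213,.12],None,25,turn=[0,0,np.radians(203.5-y)])"
```

```text
[[1.45, -1.74, 0.43], [1.66, -1.54, 0.42], [1.84, -1.31, 0.43], [2.0, -1.05, 0.42], [2.13, -0.79, 0.43]] 
   [[0.0, 0.0, -0.131], [0.0, 0.0, -0.131], [0.0, 0.0, -0.13], [0.0, 0.0, -0.131], [0.0, 0.0, -0.131]]
[[2.2, -0.5, 0.42], [2.26, -0.21, 0.43], [2.26, 0.09, 0.43], [2.23, 0.38, 0.42], [2.16, 0.66, 0.43]] 
   [[0.0, 0.0, -0.131], [0.0, 0.001, -0.131], [0.0, -0.0, -0.13], [0.0, -0.0, -0.131], [0.0, -0.0, -0.131]]
[[2.05, 0.95, 0.43], [1.92, 1.2, 0.43], [1.74, 1.44, 0.42], [1.54, 1.66, 0.43], [1.31, 1.85, 0.42]] 
   [[0.0, -0.0, -0.131], [0.001, 0.0, -0.13], [-0.0, 0.0, -0.131], [-0.0, 0.0, -0.131], [-0.0, 0.0, -0.131]]
[[1.06, 2.0, 0.43], [0.79, 2.12, 0.43], [0.5, 2.21, 0.42], [0.22, 2.25, 0.43], [-0.09, 2.26, 0.43]] 
   [[-0.0, 0.0, -0.131], [-0.0, 0.0, -0.13], [-0.0, 0.0, -0.131], [-0.0, 0.0, -0.131], [-0.0, 0.0, -0.131]]
[[-0.37, 2.23, 0.42], [-0.67, 2.16, 0.43], [-0.94, 2.06, 0.42], [-1.2, 1.92, 0.43], [-1.44, 1.74, 0.43]] 
   [[-0.0, 0.0, -0.131], [-0.0, 0.0, -0.13], [-0.0, 0.0, -0.131], [-0.0, 0.0, -0.131], [-0.0, 0.0, -0.131]]
end [0.47697869 0.21297907 0.11997323] [ 1.79981551e+02  3.11841673e-03 -1.56481324e+02] max 2.3121202390879243 0.131003816738292
```

Call:
move_arm --offset '[[1.45, -1.74, 0.43], [1.66, -1.54, 0.43], [1.84, -1.31, 0.43], [2.0, -1.05, 0.43], [2.13, -0.79, 0.43]]' --twist '[[0, 0, -0.131], [0, 0, -0.131], [0, 0, -0.131], [0, 0, -0.131], [0, 0, -0.131]]' --grip '[1, 1, 1, 1, 1]'

```text
time: 2.4
ee_pos: [0.296, -0.2025, 0.2049]
tcp_rot: [180.0, -0.0, 54.0]
wrist_force: [0.9, 0.7, 0.1]
opening: 0.0856
grasp_force: 0.0
```

Call:
move_arm --offset '[[2.2, -0.5, 0.43], [2.26, -0.21, 0.43], [2.26, 0.09, 0.43], [2.23, 0.38, 0.43], [2.16, 0.66, 0.43]]' --twist '[[0, 0, -0.131], [0, 0, -0.131], [0, 0, -0.131], [0, 0, -0.131], [0, 0, -0.131]]' --grip '[1, 1, 1, 1, 1]'

```text
time: 2.9
ee_pos: [0.341, -0.0988, 0.1834]
tcp_rot: [180.0, 0.0, 91.6]
wrist_force: [-0.6, 0.2, -0.2]
opening: 0.0854
grasp_force: 0.0
```

Call:
move_arm --offset '[[2.05, 0.95, 0.43], [1.92, 1.2, 0.43], [1.74, 1.44, 0.43], [1.54, 1.66, 0.43], [1.31, 1.85, 0.43]]' --twist '[[0, 0, -0.131], [0, 0, -0.131], [0, 0, -0.131], [0, 0, -0.131], [0, 0, -0.131]]' --grip '[1, 1, 1, 1, 1]'

```text
time: 3.4
ee_pos: [0.3859, 0.0051, 0.1619]
tcp_rot: [180.0, 0.0, 129.1]
wrist_force: [0.1, -0.0, 0.0]
opening: 0.0851
grasp_force: 0.0
```

Call:
move_arm --offset '[[1.06, 2.0, 0.43], [0.79, 2.12, 0.43], [0.5, 2.21, 0.43], [0.22, 2.25, 0.43], [-0.09, 2.26, 0.43]]' --twist '[[0, 0, -0.131], [0, 0, -0.131], [0, 0, -0.131], [0, 0, -0.131], [0, 0, -0.131]]' --grip '[1, 1, 1, 1, 1]'

```text
time: 3.9
ee_pos: [0.4307, 0.109, 0.1403]
tcp_rot: [180.0, 0.0, 166.6]
wrist_force: [-0.4, -0.4, -0.7]
opening: 0.0853
grasp_force: 0.0
```

Call:
move_arm --offset '[[-0.37, 2.23, 0.4], [-0.67, 2.16, 0.4], [-0.94, 2.06, 0.4], [-1.2, 1.92, 0.4], [-1.44, 1.74, 0.4]]' --twist '[[0, 0, -0.131], [0, 0, -0.131], [0, 0, -0.13], [0, 0, -0.13], [0, 0, -0.13]]' --grip '[1, 1, 1, 1, 1]'

```text
time: 4.4
ee_pos: [0.4754, 0.2129, 0.1202]
tcp_rot: [-180.0, 0.0, -156.0]
wrist_force: [1.5, -0.5, 1.1]
opening: 0.0854
grasp_force: 0.0
```

Run:
```python
from h import *
o=bot.get_obs();print(o['time'],o['q'],o['ee_pos'],o['tcp_rot'],o['wrist_force'])
p=viewer.camera("top"); q=viewer.camera("side")
cv2.imwrite("pics/c3.png",cv2.resize(np.hstack([p["color"][180:320,110:260,::-1],q["color"][100:240,170:320,::-1]]),(800,373)))
plan([.477,.213,.027],down(-156.5),5)
```

```text
4.4 [ 2.41261348e+01  1.93660291e-01 -6.61486128e+00  8.31849070e+01
 -1.11344262e-03  1.36898765e-01] [0.47539218 0.21290731 0.12023843] [-1.79998902e+02  6.57402592e-03 -1.56010764e+02] [ 1.45174691 -0.45088731  1.10086073]
[[-0.03, -0.03, 1.85], [-0.02, -0.02, 1.85], [-0.03, -0.03, 1.85], [-0.02, -0.02, 1.85], [-0.02, -0.03, 1.84]] 
   [[0.0, -0.0, 0.002], [0.0, -0.0, 0.001], [0.0, -0.0, 0.002], [0.0, -0.001, 0.002], [0.0, 0.0, 0.001]]
end [0.4769764  0.21294658 0.02704329] [ 1.79982449e+02  1.20260230e-02 -1.56489389e+02] max 1.8504864225386795 0.00223606797749979
```

View pics/c3.png

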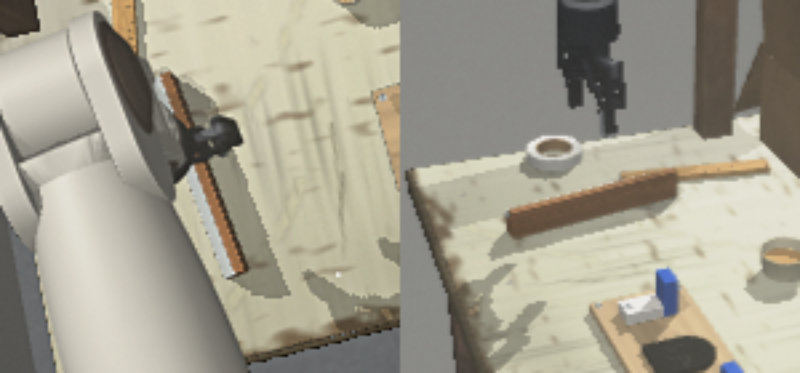

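The open fingers straddle the bar near its middle: at (205,150) in the left crop, and at (590,100) in the right crop, above the bar. I'll go down and grip.

Call:
move_arm --offset '[[0, 0, 1.85], [-0.1, -0.1, 1.85], [0, 0, 1.85], [0, 0, 1.85], [0, 0, 1.85]]' --twist '[[0, 0, 0.002], [0, 0, 0.002], [0, 0, 0.002], [0, 0, 0.002], [0, 0, 0.002]]' --grip '[1, 1, 1, 1, 1]'

```text
time: 5.0
ee_pos: [0.4763, 0.2108, 0.0274]
tcp_rot: [-180.0, 0.0, -157.1]
wrist_force: [-0.0, -0.1, -0.8]
opening: 0.0852
grasp_force: 0.0
```

Call:
move_arm --offset '[[0, 0, 0], [0, 0, 0], [0, 0, 0], [0, 0, 0], [0, 0, 0]]' --twist '[[0, 0, 0], [0, 0, 0], [0, 0, 0], [0, 0, 0], [0, 0, 0]]' --grip '[0.2, 0.2, 0.2, 0.2, 0.2]' --force 40

```text
time: 5.5
ee_pos: [0.4768, 0.212, 0.029]
tcp_rot: [179.9, 0.1, -156.9]
wrist_force: [-2.5, 2.8, 4.0]
opening: 0.0178
grasp_force: 11.3
```

Call:
move_arm --offset '[[0, 0, 0], [0, 0, 0], [0, 0, 0], [0, 0, 0], [0, 0, 0]]' --twist '[[0, 0, 0], [0, 0, 0], [0, 0, 0], [0, 0, 0], [0, 0, 0]]' --grip '[0.1, 0.1, 0.1, 0.1, 0.1]' --force 40

```text
time: 6.0
ee_pos: [0.4768, 0.212, 0.0292]
tcp_rot: [180.0, 0.1, -156.9]
wrist_force: [-2.3, 0.7, 7.7]
opening: 0.0155
grasp_force: 36.5
```

The opening of 15.5 mm is too small for a 26 mm bar, so I'm taking a look.

Run:
```python
from h import *
p=viewer.camera("top"); q=viewer.camera("side")
cv2.imwrite("pics/c4.png",cv2.resize(np.hstack([p["color"][180:320,110:260,::-1],q["color"][110:220,180:298,::-1][:,:] if 0 else cv2.resize(q["color"][125:205,200:286,::-1],(150,140),interpolation=cv2.INTER_CUBIC)]),(800,373),interpolation=cv2.INTER_CUBIC))
C=cloud(q);X,Y,Z=C[...,0],C[...,1],C[...,2]
o=bot.get_obs(); b=np.array([.477,.213])
m=(abs(X-.477)<.12)&(abs(Y-.21)<.06)&(Z>.003)&(Z<.1)
s=(C[m][:,:2]-b)@np.array([[.917,.398],[.398,-.917]])  # along, bar x
for lo in np.arange(-.12,.12,.02):
    k=(s[:,0]>lo)&(s[:,0]<lo+.02); 
    if k.any(): print(round(lo,2),np.round([s[k,1].min(),s[k,1].max(),C[m][k,2].max()],4))
```

```text
-0.12 [-0.0112  0.0155  0.0402]
-0.1 [-0.0023  0.0287  0.042 ]
-0.08 [-0.0856  0.0346  0.0404]
-0.06 [-0.074   0.0364  0.0424]
-0.04 [-0.001   0.0509  0.0392]
-0.02 [-0.0495  0.05    0.0998]
0.0 [-0.0025  0.053   0.0989]
0.02 [-0.0048  0.0191  0.0409]
0.04 [-0.0045  0.0141  0.0416]
0.06 [-0.0024  0.0952  0.0425]
0.08 [-0.0015  0.0562  0.0421]
0.1 [-0.0064  0.0166  0.0433]
```

View pics/c4.png

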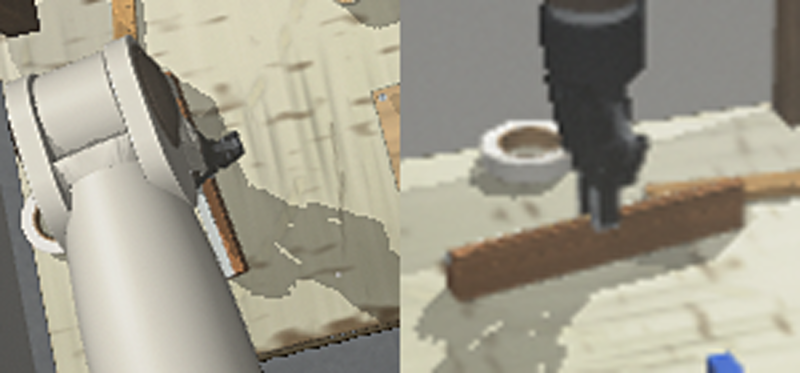

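Run:
```python
from h import *
np.set_printoptions(precision=3,suppress=True)
q=viewer.camera("side");C=cloud(q)
for v in range(155,184,2): print(v,[(q["color"][v,u].tolist(),C[v,u]) for u in (243,245)])
print(bot.get_obs())
```

```text
155 [([55, 55, 53], array([0.48 , 0.189, 0.111])), ([61, 62, 60], array([0.487, 0.192, 0.109]))]
157 [([56, 55, 54], array([0.48 , 0.187, 0.105])), ([56, 55, 52], array([0.486, 0.16 , 0.119]))]
159 [([57, 57, 55], array([0.48 , 0.185, 0.098])), ([58, 57, 55], array([0.486, 0.158, 0.113]))]
161 [([68, 68, 68], array([0.48 , 0.225, 0.069])), ([56, 55, 53], array([0.486, 0.165, 0.101]))]
163 [([57, 57, 54], array([0.479, 0.181, 0.085])), ([56, 56, 53], array([0.486, 0.165, 0.094]))]
165 [([56, 56, 53], array([0.479, 0.177, 0.08 ])), ([54, 53, 51], array([0.486, 0.167, 0.085]))]
167 [([58, 58, 56], array([0.479, 0.187, 0.066])), ([59, 60, 57], array([0.486, 0.197, 0.06 ]))]
169 [([59, 59, 57], array([0.479, 0.191, 0.056])), ([60, 60, 58], array([0.486, 0.193, 0.055]))]
171 [([59, 58, 56], array([0.479, 0.184, 0.052])), ([60, 59, 58], array([0.485, 0.19 , 0.048]))]
173 [([83, 84, 82], array([0.478, 0.193, 0.039])), ([89, 89, 88], array([0.485, 0.197, 0.037]))]
175 [([99, 80, 64], array([0.478, 0.199, 0.028])), ([98, 80, 63], array([0.486, 0.21 , 0.021]))]
177 [([101, 81, 64], array([0.478, 0.203, 0.017])), ([97, 79, 62], array([0.485, 0.203, 0.017]))]
179 [([99, 80, 64], array([0.478, 0.207, 0.007])), ([96, 78, 62], array([0.485, 0.205, 0.008]))]
181 [([110, 95, 78], array([ 0.478,  0.206, -0.001])), ([134, 129, 112], array([ 0.485,  0.207, -0.002]))]
183 [([164, 162, 144], array([ 0.477,  0.192, -0.   ])), ([164, 162, 145], array([ 0.484,  0.192, -0.001]))]
{'time': 6.15, 'q': array([ 23.948,   1.942, -14.982,  72.982,   0.049,   0.837]), 'qd': array([ 0.001,  0.014, -0.055, -0.092,  0.009,  0.031]), 'joint_efforts': array([ -1.033, -44.554,  43.288,  -0.811,  -0.758,   0.022]), 'ee_pos': array([0.477, 0.212, 0.029]), 'tcp_rot': array([ 179.949,    0.093, -156.889]), 'wrist_force': array([-2.135,  1.363,  6.82 ]), 'torque': array([0.38 , 0.577, 0.012]), 'grasp_force': 36.46611406467855, 'opening': 0.015686653841232308}
```

The tips actually end at z≈33 mm, on the slope, which is about 25 mm higher than the stated geometry gives. I'll open partly and go lower in steps, watching the force.

Call:
move_arm --offset '[[0, 0, 0], [0, 0, 0], [0, 0, 0], [0, 0, 0], [0, 0, 0]]' --twist '[[0, 0, 0], [0, 0, 0], [0, 0, 0], [0, 0, 0], [0, 0, 0]]' --grip '[0.6, 0.6, 0.6, 0.6, 0.6]'

```text
time: 6.65
ee_pos: [0.4764, 0.2114, 0.0278]
tcp_rot: [-180.0, -0.0, -156.9]
wrist_force: [-0.8, 0.2, -0.1]
opening: 0.0512
grasp_force: 0.0
```

Call:
move_arm --offset '[[0, 0, 0.3], [0, 0, 0.3], [0, 0, 0.3], [0, 0, 0], [0, 0, 0]]' --twist '[[0, 0, 0], [0, 0, 0], [0, 0, 0], [0, 0, 0], [0, 0, 0]]' --grip '[0.6, 0.6, 0.6, 0.6, 0.6]'

```text
time: 7.15
ee_pos: [0.4763, 0.2114, 0.0187]
tcp_rot: [-180.0, -0.0, -156.9]
wrist_force: [-0.5, -0.1, 0.4]
opening: 0.0514
grasp_force: 0.0
```

Run:
```python
from h import *
p=viewer.camera("top"); q=viewer.camera("side")
cv2.imwrite("pics/c5.png",cv2.resize(np.hstack([p["color"][180:320,110:260,::-1],cv2.resize(q["color"][125:205,200:286,::-1],(150,140),interpolation=cv2.INTER_CUBIC)]),(800,373),interpolation=cv2.INTER_CUBIC))
```

```text
(no output)
```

View pics/c5.png

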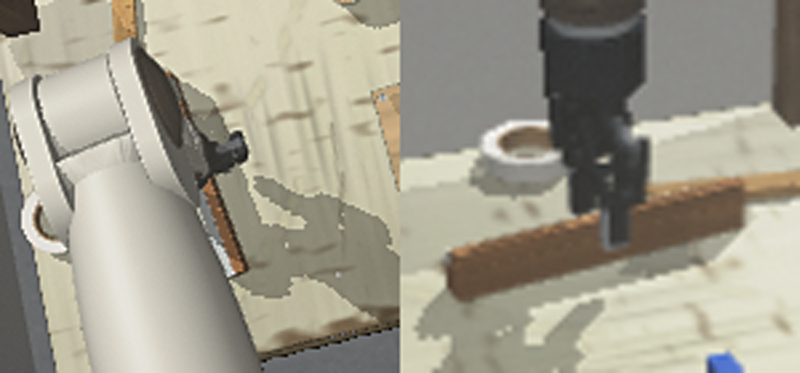

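The bar is still upright and in place, with the near fingertip beside it at (612,245). I'll lower a further 11 mm and grip.

Call:
move_arm --offset '[[0, 0, 0.3], [0, 0, 0.3], [0, 0, 0.3], [0, 0, 0.2], [0, 0, 0]]' --twist '[[0, 0, 0], [0, 0, 0], [0, 0, 0], [0, 0, 0], [0, 0, 0]]' --grip '[0.6, 0.6, 0.6, 0.6, 0.6]'

```text
time: 7.75
ee_pos: [0.4762, 0.2113, 0.0074]
tcp_rot: [180.0, -0.0, -156.9]
wrist_force: [0.5, 1.0, 0.4]
opening: 0.0512
grasp_force: 0.0
```

Call:
move_arm --offset '[[0, 0, 0], [0, 0, 0], [0, 0, 0], [0, 0, 0], [0, 0, 0]]' --twist '[[0, 0, 0], [0, 0, 0], [0, 0, 0], [0, 0, 0], [0, 0, 0]]' --grip '[0.4, 0.3, 0.2, 0.2, 0.2]' --force 40

```text
time: 8.25
ee_pos: [0.4766, 0.2119, 0.0084]
tcp_rot: [180.0, 0.0, -156.9]
wrist_force: [-1.6, 2.7, 5.7]
opening: 0.0252
grasp_force: 40.6
```

Call:
move_arm --offset '[[0, 0, 0], [0, 0, 0], [0, 0, 0]]' --twist '[[0, 0, 0], [0, 0, 0], [0, 0, 0]]' --grip '[0.2, 0.2, 0.2]' --force 40

```text
time: 8.55
ee_pos: [0.4766, 0.2119, 0.0084]
tcp_rot: [180.0, 0.0, -156.9]
wrist_force: [-2.5, 2.6, 5.2]
opening: 0.0246
grasp_force: 40.6
```

Call:
move_arm --offset '[[0, 0, -1], [0, 0, -3], [0, 0, -4], [0, 0, -4], [0, 0, 0]]' --twist '[[0, 0, 0], [0, 0, 0], [0, 0, 0], [0, 0, 0], [0, 0, 0]]' --grip '[0.2, 0.2, 0.2, 0.2, 0.2]' --force 40

```text
time: 9.05
ee_pos: [0.4785, 0.212, 0.1338]
tcp_rot: [-180.0, 0.4, -156.9]
wrist_force: [0.9, 0.8, -2.9]
opening: 0.0248
grasp_force: 40.0
```

```bash
python3 -c "
from h import *
o=bot.get_obs();print(o['time'],o['ee_pos'],o['tcp_rot'],o['wrist_force'],o['opening'],o['torque'])
plan([.5533,-.1268,.11],down(-73),15)"
```

```text
9.05 [0.4785483  0.21203057 0.13375977] [-179.96549298    0.4465782  -156.91285733] [ 0.88305862  0.81258005 -2.93558516] 0.024769591974199447 [ 0.01416622 -0.08867843 -0.0110209 ]
[[0.43, -2.27, 0.16], [0.65, -2.22, 0.15], [0.86, -2.15, 0.16], [1.07, -2.05, 0.15], [1.26, -1.94, 0.16]] 
   [[-0.0, 0.0, -0.098], [-0.001, 0.001, -0.097], [-0.0, 0.0, -0.098], [-0.001, 0.001, -0.098], [-0.0, -0.0, -0.097]]
[[1.44, -1.81, 0.15], [1.62, -1.66, 0.16], [1.76, -1.49, 0.15], [1.91, -1.31, 0.15], [2.02, -1.13, 0.16]] 
   [[-0.0, 0.0, -0.098], [-0.001, 0.001, -0.097], [-0.0, 0.0, -0.098], [-0.001, 0.0, -0.098], [-0.0, 0.001, -0.097]]
[[2.13, -0.92, 0.15], [2.2, -0.7, 0.16], [2.26, -0.49, 0.15], [2.3, -0.27, 0.16], [2.31, -0.04, 0.16]] 
   [[-0.001, 0.0, -0.098], [-0.0, 0.001, -0.098], [-0.0, 0.0, -0.097], [-0.001, 0.0, -0.098], [-0.0, 0.001, -0.098]]
end [ 0.55328338 -0.12680605  0.10995998] [-1.79985288e+02 -9.11475893e-03 -7.29742043e+01] max 2.325037634104016 0.09801020355044672
```

Wrist force is −2.9 N, which matches 0.28 kg, so the bar is held.

Call:
move_arm --offset '[[0.4, -2.27, 0.15], [0.65, -2.22, 0.15], [0.86, -2.15, 0.15], [1.07, -2.05, 0.15], [1.26, -1.94, 0.15]]' --twist '[[0, 0, -0.098], [0, 0, -0.098], [0, 0, -0.098], [0, 0, -0.098], [0, 0, -0.097]]' --grip '[0.2, 0.2, 0.2, 0.2, 0.2]'

```text
time: 9.55
ee_pos: [0.5013, 0.0973, 0.1194]
tcp_rot: [180.0, -0.1, -128.7]
wrist_force: [-0.3, -0.4, -4.1]
opening: 0.0255
grasp_force: 40.2
```

Call:
move_arm --offset '[[1.44, -1.81, 0.15], [1.62, -1.66, 0.15], [1.76, -1.49, 0.15], [1.91, -1.31, 0.15], [2.02, -1.13, 0.15]]' --twist '[[0, 0, -0.098], [0, 0, -0.098], [0, 0, -0.098], [0, 0, -0.098], [0, 0, -0.097]]' --grip '[0.2, 0.2, 0.2, 0.2, 0.2]'

```text
time: 10.05
ee_pos: [0.5264, -0.0155, 0.1119]
tcp_rot: [179.9, -0.1, -100.6]
wrist_force: [0.5, -0.1, -3.0]
opening: 0.0252
grasp_force: 40.2
```

Call:
move_arm --offset '[[2.13, -0.92, 0.15], [2.2, -0.7, 0.15], [2.26, -0.49, 0.15], [2.3, -0.27, 0.15], [2.31, -0.04, 0.15]]' --twist '[[0, 0, -0.098], [0, 0, -0.098], [0, 0, -0.098], [0, 0, -0.098], [0, 0, -0.097]]' --grip '[0.2, 0.2, 0.2, 0.2, 0.2]'

```text
time: 10.55
ee_pos: [0.5514, -0.1283, 0.1043]
tcp_rot: [179.9, 0.0, -72.6]
wrist_force: [-0.6, 0.0, -3.0]
opening: 0.0249
grasp_force: 40.2
```

Call:
move_arm --offset '[[0, 0, 0], [0, 0, 0]]' --twist '[[0, 0, 0], [0, 0, 0]]' --grip '[0.2, 0.2]'

```text
time: 10.75
ee_pos: [0.5513, -0.1275, 0.1044]
tcp_rot: [179.9, 0.0, -73.0]
wrist_force: [-0.7, -0.0, -3.7]
opening: 0.0251
grasp_force: 40.2
```

Run:
```python
from h import *
np.set_printoptions(precision=4,suppress=True)
p=viewer.camera("top"); q=viewer.camera("side")
o=bot.get_obs();print(o['time'],o['q'],o['ee_pos'],o['tcp_rot'])
cv2.imwrite("pics/c6.png",cv2.resize(np.hstack([p["color"][160:300,220:370,::-1],q["color"][160:300,200:350,::-1]]),(800,373),interpolation=cv2.INTER_CUBIC))
# bar ends: points in height band of the bar, in jig frame
J=np.array([.561,-.1245]);a=np.radians(17);M=np.array([[np.cos(a),-np.sin(a)],[np.sin(a),np.cos(a)]])
for P in(p,q):
    C=cloud(P);Q=(C[...,:2]-J)@M; Z=C[...,2]
    c=P["color"].astype(int); m=(abs(Q[...,0])<.05)&(abs(Q[...,1])<.16)&(Z>.08)&(Z<.17)
    for lo in(-.14,-.12,-.1,-.08,-.06,-.04,.04,.06,.08,.1,.12):
        k=m&(Q[...,1]>lo)&(Q[...,1]<=lo+.02)
        if k.sum()>3:print(lo,Q[k].min(0),Q[k].max(0),np.percentile(Z[k],[2,50,98]),k.sum())
```

```text
10.85 [ -12.9352    6.5184   -1.6774   81.8626   -0.0017 -120.0327] [ 0.5515 -0.1267  0.105 ] [179.9485   0.0278 -72.9025]
-0.12 [-0.0206 -0.1192] [ 0.0049 -0.1003] [0.1081 0.1329 0.1415] 66
-0.1 [-0.0206 -0.0998] [-0.0053 -0.0827] [0.0974 0.1272 0.1368] 33
0.08 [-0.0213  0.0803] [0.0055 0.0996] [0.1111 0.1347 0.1402] 62
0.1 [-0.0212  0.1002] [0.0048 0.1199] [0.1054 0.1321 0.1398] 79
-0.14 [-0.0232 -0.1226] [ 0.0017 -0.1201] [0.0998 0.1217 0.1337] 25
-0.12 [-0.0232 -0.1199] [ 0.0036 -0.1002] [0.0968 0.1205 0.1368] 142
-0.1 [-0.0238 -0.0999] [ 0.0021 -0.0801] [0.1004 0.1279 0.1366] 76
-0.08 [-0.0241 -0.0797] [ 0.0031 -0.0606] [0.0984 0.1278 0.1373] 74
-0.06 [-0.0248 -0.06  ] [ 0.0025 -0.0401] [0.0994 0.1283 0.1364] 72
-0.04 [-0.0244 -0.0398] [ 0.0019 -0.02  ] [0.0973 0.1278 0.1375] 69
0.04 [-0.0244  0.0403] [-0.0205  0.0588] [0.0968 0.1039 0.1119] 8
0.06 [-0.023   0.0605] [-0.0124  0.079 ] [0.0982 0.1268 0.1334] 16
0.08 [-0.0242  0.0801] [-0.0072  0.0985] [0.0995 0.1319 0.1382] 22
```

View pics/c6.png

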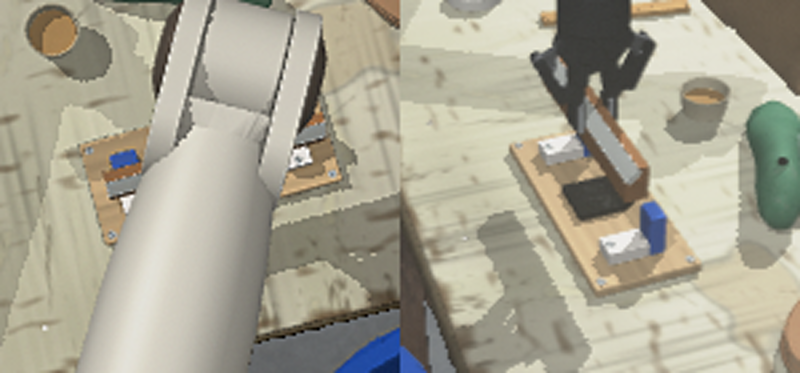

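The bar hangs level above the rests, parallel to them and centred. The slope faces the robot and the fence is on its other side (right crop, bar from (590,95) to (640,195)). Its underside is at z≈0.097, so I'll lower it about 69 mm.

Call:
move_arm --offset '[[0, 0, 2], [0, 0, 2], [0, 0, 1.5], [0, 0, 0.7], [0, 0, 0.3]]' --twist '[[0, 0, 0], [0, 0, 0], [0, 0, 0], [0, 0, 0], [0, 0, 0]]' --grip '[0.2, 0.2, 0.2, 0.2, 0.2]'

```text
time: 11.35
ee_pos: [0.5516, -0.1268, 0.0398]
tcp_rot: [180.0, 0.0, -72.8]
wrist_force: [-0.3, -0.1, -2.7]
opening: 0.0251
grasp_force: 40.2
```

Call:
move_arm --offset '[[0, 0, 0.1], [0, 0, 0.1], [0, 0, 0.1], [0, 0, 0]]' --twist '[[0, 0, 0], [0, 0, 0], [0, 0, 0], [0, 0, 0]]' --grip '[0.2, 0.2, 0.2, 0.2]'

```text
time: 11.75
ee_pos: [0.5521, -0.1273, 0.0377]
tcp_rot: [-180.0, -0.0, -72.8]
wrist_force: [-0.2, -0.1, -2.9]
opening: 0.0249
grasp_force: 40.2
```

Call:
move_arm --offset '[[0, 0, 0.1], [0, 0, 0.05], [0, 0, 0]]' --twist '[[0, 0, 0], [0, 0, 0], [0, 0, 0]]' --grip '[0.2, 0.2, 0.2]'

```text
time: 12.05
ee_pos: [0.5522, -0.1273, 0.0365]
tcp_rot: [-180.0, -0.0, -72.8]
wrist_force: [-1.2, 1.0, 2.1]
opening: 0.0251
grasp_force: 41.2
```

The bar is on the rests: the vertical force went from −2.9 to +2.1 N. Releasing.

Call:
move_arm --offset '[[0, 0, 0], [0, 0, 0], [0, 0, 0], [0, 0, 0], [0, 0, 0]]' --twist '[[0, 0, 0], [0, 0, 0], [0, 0, 0], [0, 0, 0], [0, 0, 0]]' --grip '[0.35, 0.45, 0.6, 0.7, 0.7]'

```text
time: 12.55
ee_pos: [0.552, -0.1272, 0.0359]
tcp_rot: [180.0, -0.0, -72.8]
wrist_force: [0.7, 0.7, 0.7]
opening: 0.0602
grasp_force: 0.0
```

Call:
move_arm --offset '[[0, 0, 0], [0, 0, -2], [0, 0, -4], [0, 0, -4], [0, 0, -4]]' --twist '[[0, 0, 0], [0, 0, 0], [0, 0, 0], [0, 0, 0], [0, 0, 0]]' --grip '[0.7, 0.7, 0.7, 0.7, 0.7]'

```text
time: 13.05
ee_pos: [0.5517, -0.1271, 0.1774]
tcp_rot: [180.0, 0.0, -72.8]
wrist_force: [1.7, -0.3, -0.4]
opening: 0.06
grasp_force: 0.0
```

Run:
```python
from h import *
np.set_printoptions(precision=4,suppress=True)
p=viewer.camera("top"); q=viewer.camera("side")
o=bot.get_obs();print(o['time'],o['q'],o['ee_pos'],o['tcp_rot'])
cv2.imwrite("pics/c7.png",cv2.resize(np.hstack([p["color"][160:300,220:370,::-1],q["color"][160:300,200:350,::-1]]),(800,373),interpolation=cv2.INTER_CUBIC))
J=np.array([.561,-.1245]);a=np.radians(17);M=np.array([[np.cos(a),-np.sin(a)],[np.sin(a),np.cos(a)]])
for P in(p,q):
    C=cloud(P);Q=(C[...,:2]-J)@M; Z=C[...,2]
    m=(Q[...,0]<.011)&(Q[...,0]>-.05)&(abs(Q[...,1])<.16)&(Z>.056)&(Z<.08)
    for lo in(-.14,-.12,-.1,-.08,-.06,-.04,.04,.06,.08,.1,.12):
        k=m&(Q[...,1]>lo)&(Q[...,1]<=lo+.02)
        if k.sum()>3:print(lo,Q[k].min(0),Q[k].max(0),np.percentile(Z[k],[50,98]),k.sum())
```

```text
13.15 [ -12.9768    6.2972    6.577    89.7857   -0.     -120.1328] [ 0.5539 -0.1276  0.182 ] [-179.5727   -0.248   -72.845 ]
-0.12 [-0.0191 -0.1187] [ 0.0065 -0.1   ] [0.0655 0.073 ] 49
0.08 [-0.0115  0.0875] [0.0061 0.0998] [0.0668 0.072 ] 20
0.1 [-0.0177  0.1003] [0.0052 0.1198] [0.0665 0.0739] 55
-0.14 [-0.0196 -0.1236] [ 0.0011 -0.1201] [0.0594 0.0664] 7
-0.12 [-0.021  -0.1199] [ 0.0102 -0.1001] [0.0639 0.0696] 58
-0.1 [-0.021  -0.0999] [ 0.0106 -0.0818] [0.0641 0.0697] 50
-0.08 [-0.0194 -0.0798] [ 0.003  -0.0603] [0.0653 0.0702] 47
-0.06 [-0.0176 -0.0592] [ 0.0056 -0.0401] [0.0653 0.0699] 38
-0.04 [-0.0237 -0.0398] [ 0.0031 -0.0208] [0.0654 0.07  ] 41
0.04 [-0.0206  0.0403] [0.0035 0.0598] [0.0645 0.0702] 37
0.06 [-0.0192  0.0603] [0.0033 0.0797] [0.0644 0.0684] 35
0.08 [-0.0193  0.0803] [0.011  0.0998] [0.065  0.0695] 33
0.1 [-0.0241  0.1006] [0.0037 0.1196] [0.0649 0.0684] 31
```

View pics/c7.png

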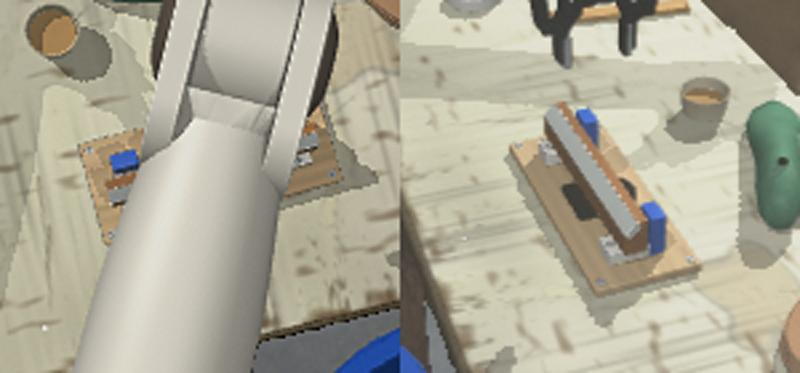

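The bar lies on both rests about 7 mm short of the fence, centred, with its slope towards the robot and let go. Next I'll shut the gripper, tilt 45° and go to a standoff on the diagonal.

```bash
cat >> h.py <<'E'
J=np.array([.561,-.1245]);aj=np.radians(17);M=np.array([[np.cos(aj),-np.sin(aj)],[np.sin(aj),np.cos(aj)]])
def W(x,y,z): return np.r_[J+M@[x,y],z]
jx=np.r_[M[:,0],0];jy=np.r_[M[:,1],0];k=.5**.5
tz=jx*k-np.array([0,0,k]);tx=-jy;PUSH=R.from_matrix(np.stack([tx,np.cross(tz,tx),tz],1))
E
python3 -c "
from h import *
s=.05*k
plan(W(-.006-s,0,.061+s),PUSH,10)"
```

```text
[[-0.01, 0.34, 0.85], [-0.02, 0.41, 0.83], [-0.01, 0.47, 0.79], [-0.01, 0.53, 0.75], [-0.02, 0.59, 0.71]] 
   [[0.078, -0.0, 0.0], [0.078, -0.001, 0.001], [0.077, 0.0, 0.0], [0.078, -0.0, 0.001], [0.078, -0.0, 0.0]]
[[-0.01, 0.64, 0.66], [-0.01, 0.69, 0.61], [-0.01, 0.74, 0.55], [-0.01, 0.78, 0.49], [-0.01, 0.81, 0.43]] 
   [[0.078, -0.001, 0.001], [0.078, -0.0, 0.0], [0.077, -0.0, 0.0], [0.078, -0.001, 0.001], [0.078, 0.0, 0.0]]
end [ 0.52141404 -0.13660739  0.09638174] [-1.34996168e+02 -1.17247071e-02 -7.29869755e+01] max 0.9259589623736032 0.07801281945936835
```

Call:
move_arm --offset '[[0, 0.34, 0.85], [0, 0.41, 0.83], [0, 0.47, 0.79], [0, 0.53, 0.75], [0, 0.59, 0.71]]' --twist '[[0.078, 0, 0], [0.078, 0, 0], [0.078, 0, 0], [0.078, 0, 0], [0.078, 0, 0]]' --grip '[0, 0, 0, 0, 0]'

```text
time: 13.65
ee_pos: [0.5353, -0.1322, 0.1325]
tcp_rot: [-157.5, -0.0, -72.8]
wrist_force: [-0.1, -0.0, 0.7]
opening: 0.0
grasp_force: 0.0
```

Call:
move_arm --offset '[[0, 0.64, 0.66], [0, 0.69, 0.61], [0, 0.74, 0.55], [0, 0.78, 0.49], [0, 0.81, 0.43]]' --twist '[[0.078, 0, 0], [0.078, 0, 0], [0.078, 0, 0], [0.078, 0, 0], [0.078, 0, 0]]' --grip '[0, 0, 0, 0, 0]'

```text
time: 14.15
ee_pos: [0.5188, -0.1372, 0.0899]
tcp_rot: [-135.1, -0.0, -72.8]
wrist_force: [1.2, 0.2, 0.5]
opening: 0.0002
grasp_force: 0.0
```

Call:
move_arm --offset '[[0, 0, 0], [0, 0, 0]]' --twist '[[0, 0, 0], [0, 0, 0]]' --grip '[0, 0]'

```text
time: 14.35
ee_pos: [0.519, -0.1376, 0.0904]
tcp_rot: [-135.4, -0.0, -72.9]
wrist_force: [0.4, 0.4, 0.6]
opening: -0.0001
grasp_force: 0.0
```

Run:
```python
from h import *
np.set_printoptions(precision=4,suppress=True)
q=viewer.camera("side")
o=bot.get_obs();print(o['time'],o['q'],o['ee_pos'],o['tcp_rot'],o['wrist_force'],o['torque'],o['opening'])
cv2.imwrite("pics/c8.png",cv2.resize(q["color"][170:270,220:330,::-1],(660,600),interpolation=cv2.INTER_CUBIC))
C=cloud(q); T=R.from_euler('xyz',o['tcp_rot'],degrees=True).inv().apply((C.reshape(-1,3)-o['ee_pos']))
c=q["color"].reshape(-1,3).astype(int)
m=(abs(T[:,0])<.03)&(abs(T[:,1])<.05)&(T[:,2]>-.05)&(T[:,2]<.045)&(c.max(1)<110)
for lo in np.arange(-.05,.045,.006):
    k2=m&(T[:,2]>lo)&(T[:,2]<=lo+.006)
    if k2.sum()>1:print(round(lo,3),k2.sum(),T[k2].min(0),T[k2].max(0))
plan(W(-.006,0,.061),PUSH,1)
```

```text
14.4 [ -31.2877  -29.6722  -45.4804   40.8973   31.6885 -128.7591] [ 0.5198 -0.1377  0.0916] [-135.3365   -0.0731  -72.8576] [0.5391 0.5983 0.0363] [-0.1512  0.5611  0.0193] -0.00021535926169071297
-0.05 23 [-0.0021 -0.0232 -0.0497] [ 0.0143  0.0305 -0.0448]
-0.044 16 [ 0.001  -0.0098 -0.0436] [ 0.0149  0.0148 -0.0383]
-0.038 8 [ 0.0044 -0.0108 -0.0378] [ 0.0108  0.0136 -0.0323]
-0.032 16 [-0.0069 -0.0118 -0.0318] [ 0.0116  0.0141 -0.026 ]
-0.026 13 [-0.0017 -0.0117 -0.0255] [ 0.0115  0.0155 -0.0207]
-0.02 12 [-0.0057 -0.0114 -0.0198] [ 0.0135  0.0124 -0.0149]
-0.014 6 [ 0.003  -0.0086 -0.0133] [ 0.013   0.0112 -0.0093]
0.04 5 [-0.0065  0.0128  0.0426] [0.0181 0.016  0.0448]
[[-0.05, -0.5, 4.8]] 
   [[0.006, 0.001, 0.003]]
end [ 0.5553 -0.1262  0.061 ] [-134.9927    0.0074  -73.0199] max 4.826230413065667 0.006782329983125268
```

View pics/c8.png

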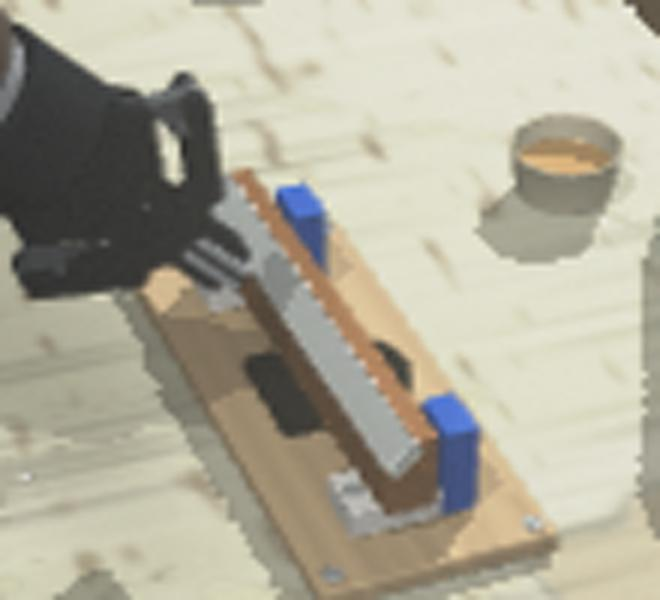

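The shut fingertips sit about on the TCP, not 22 mm ahead, and the tool axis points at the middle of the slope. The fingertip is at (245,275) and the bar is undisturbed. I'll correct laterally by −5 mm along tool y, then advance in steps watching the force.

Call:
move_arm --offset '[[-0.05, -0.5, 0], [0, 0, 0.4], [0, 0, 0.4], [0, 0, 0.4], [0, 0, 0.4]]' --twist '[[0.006, 0.001, 0.003], [0, 0, 0], [0, 0, 0], [0, 0, 0], [0, 0, 0]]' --grip '[0, 0, 0, 0, 0]'

```text
time: 14.9
ee_pos: [0.5335, -0.1322, 0.0822]
tcp_rot: [-135.0, 0.1, -73.0]
wrist_force: [-0.3, -0.7, -1.1]
opening: -0.0001
grasp_force: 0.0
```

Call:
move_arm --offset '[[0, 0, 0.4], [0, 0, 0.4], [0, 0, 0.3], [0, 0, 0.2], [0, 0, 0]]' --twist '[[0, 0, 0], [0, 0, 0], [0, 0, 0], [0, 0, 0], [0, 0, 0]]' --grip '[0, 0, 0, 0, 0]'

```text
time: 15.4
ee_pos: [0.5421, -0.1296, 0.0732]
tcp_rot: [-135.0, 0.1, -73.0]
wrist_force: [0.7, -0.7, 0.2]
opening: 0.0001
grasp_force: 0.0
```

```bash
python3 -c "
from h import *
np.set_printoptions(precision=4,suppress=True)
o=bot.get_obs();print(o['wrist_force'],o['q'])
plan(W(-.006,0,.061),PUSH,1)"
```

```text
[ 0.651  -0.7132  0.2315] [ -28.7544  -26.7344  -46.1789   35.6775   30.501  -125.9273]
[[0.07, -0.1, 1.83]] 
   [[-0.0, 0.001, -0.001]]
end [ 0.5553 -0.1263  0.061 ] [-134.9792    0.0132  -72.9979] max 1.8340665200586375 0.001414213562373095
```

Call:
move_arm --offset '[[0, -0.1, 0.2], [0, 0, 0.2], [0, 0, 0.2], [0, 0, 0.2], [0, 0, 0.2]]' --twist '[[0, 0, 0], [0, 0, 0], [0, 0, 0], [0, 0, 0], [0, 0, 0]]' --grip '[0, 0, 0, 0, 0]'

```text
time: 15.9
ee_pos: [0.5496, -0.1275, 0.067]
tcp_rot: [-135.0, 0.1, -73.0]
wrist_force: [-0.6, 0.6, 0.3]
opening: 0.0002
grasp_force: 0.0
```

Call:
move_arm --offset '[[0, 0, 0.1], [0, 0, 0.1], [0, 0, 0.1], [0, 0, 0.1]]' --twist '[[0, 0, 0], [0, 0, 0], [0, 0, 0], [0, 0, 0]]' --grip '[0, 0, 0, 0]'

```text
time: 16.3
ee_pos: [0.5523, -0.1267, 0.0643]
tcp_rot: [-135.0, 0.1, -73.0]
wrist_force: [0.1, 0.8, 0.3]
opening: -0.0003
grasp_force: 0.0
```

Call:
move_arm --offset '[[0, 0, 0.1], [0, 0, 0.1], [0, 0, 0.1], [0, 0, 0.1], [0, 0, 0]]' --twist '[[0, 0, 0], [0, 0, 0], [0, 0, 0], [0, 0, 0], [0, 0, 0]]' --grip '[0, 0, 0, 0, 0]'

```text
time: 16.8
ee_pos: [0.5554, -0.1259, 0.0622]
tcp_rot: [-134.9, 0.0, -73.0]
wrist_force: [-0.9, -0.2, 3.8]
opening: 0.0
grasp_force: 1.3
```

Call:
move_arm --offset '[[0, 0, 0.1], [0, 0, 0.1], [0, 0, 0]]' --twist '[[0, 0, 0], [0, 0, 0], [0, 0, 0]]' --grip '[0, 0, 0]'

```text
time: 17.1
ee_pos: [0.5574, -0.1257, 0.0621]
tcp_rot: [-134.8, -0.0, -73.0]
wrist_force: [-1.5, -0.0, 7.6]
opening: -0.0003
grasp_force: 3.0
```

Contact: the force is mostly vertical while the bar slides towards the fence. I'll follow it horizontally (tool +z, −y).

Call:
move_arm --offset '[[0, -0.07, 0.07], [0, -0.07, 0.07], [0, -0.07, 0.07], [0, 0, 0]]' --twist '[[0, 0, 0], [0, 0, 0], [0, 0, 0], [0, 0, 0]]' --grip '[0, 0, 0, 0]'

```text
time: 17.5
ee_pos: [0.5603, -0.125, 0.0621]
tcp_rot: [-134.8, -0.0, -73.0]
wrist_force: [-1.8, -0.8, 8.0]
opening: 0.0002
grasp_force: 3.4
```

Run:
```python
from h import *
np.set_printoptions(precision=4,suppress=True)
q=viewer.camera("side"); o=bot.get_obs(); print(o['wrist_force'],o['torque'],(o['ee_pos'][:2]-J)@M,o['ee_pos'][2])
C=cloud(q);Q=(C[...,:2]-J)@M; Z=C[...,2]; h=cv2.cvtColor(q["color"],cv2.COLOR_RGB2HSV)
m=(abs(Q[...,0])<.05)&(Z>.064)&(Z<.08)&~((h[...,0]>95)&(h[...,0]<130)&(h[...,1]>110))
for lo in(-.1,-.08,-.06,-.04,.04,.06):
    k2=m&(Q[...,1]>lo)&(Q[...,1]<=lo+.02)
    if k2.sum()>3:print(lo,np.percentile(Q[k2][:,0],[5,95]),np.percentile(Z[k2],[50,98]),k2.sum())
cv2.imwrite("pics/c9.png",cv2.resize(q["color"][170:270,220:330,::-1],(660,600),interpolation=cv2.INTER_CUBIC))
```

```text
[-0.8263  0.3944  8.32  ] [ 0.0487 -0.2829 -0.1034] [-0.0009 -0.0002] 0.06209203114310184
-0.1 [-0.0037  0.0094] [0.0665 0.0705] 28
-0.08 [-0.0052  0.0088] [0.0668 0.0696] 22
-0.06 [-0.0046  0.0086] [0.0667 0.0686] 22
-0.04 [-0.0053  0.009 ] [0.0663 0.0686] 26
0.04 [0.0027 0.008 ] [0.0677 0.0681] 6
```

View pics/c9.png

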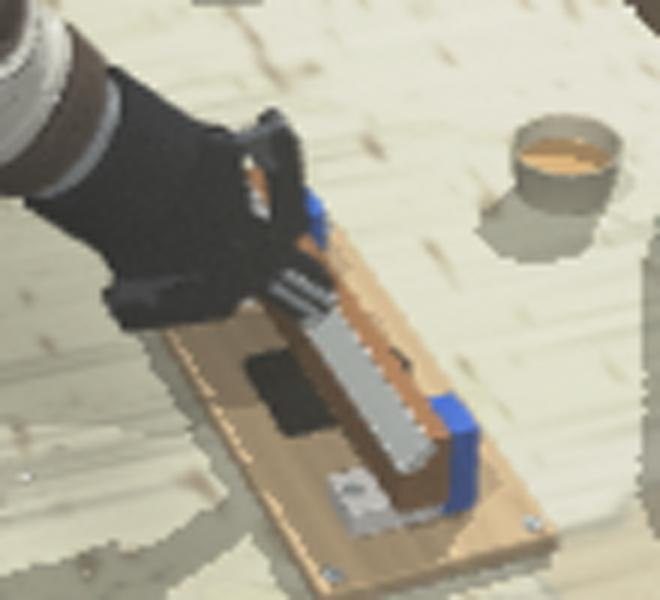

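The bar is nearly at the fence: its back face is within a couple of mm of the blue uprights, and the tip sits on the middle of the slope. I'll keep pushing.

Call:
move_arm --offset '[[0, -0.07, 0.07], [0, -0.07, 0.07], [0, 0, 0]]' --twist '[[0, 0, 0], [0, 0, 0], [0, 0, 0]]' --grip '[0, 0, 0]'

```text
time: 17.85
ee_pos: [0.5618, -0.1245, 0.0621]
tcp_rot: [-134.8, -0.0, -73.0]
wrist_force: [-10.3, -2.1, 12.6]
opening: 0.0001
grasp_force: 7.9
```

Call:
move_arm --offset '[[0, -0.07, 0.07], [0, 0, 0]]' --twist '[[0, 0, 0], [0, 0, 0]]' --grip '[0, 0]'

```text
time: 18.05
ee_pos: [0.562, -0.1245, 0.0621]
tcp_rot: [-134.9, 0.0, -73.1]
wrist_force: [-29.5, -3.5, 23.7]
opening: -0.0
grasp_force: 19.0
```

That is 38 N, stiffer than expected. I'll ease the target by about 0.7 mm while staying pressed, to get near 20 N.

Call:
move_arm --offset '[[0, 0.05, -0.05], [0, 0, 0], [0, 0, 0]]' --twist '[[0, 0, 0], [0, 0, 0], [0, 0, 0]]' --grip '[0, 0, 0]'

```text
time: 18.35
ee_pos: [0.5618, -0.1245, 0.062]
tcp_rot: [-134.8, -0.0, -73.0]
wrist_force: [-16.4, -1.2, 14.8]
opening: -0.0001
grasp_force: 10.9
```

Run:
```python
from h import *
np.set_printoptions(precision=4,suppress=True)
q=viewer.camera("side"); o=bot.get_obs(); f=o['wrist_force'];print(f,"jig",f[:2]@M,f[2],o['torque'],(o['ee_pos'][:2]-J)@M,o['ee_pos'][2],o['time'])
C=cloud(q);Q=(C[...,:2]-J)@M; Z=C[...,2]; h=cv2.cvtColor(q["color"],cv2.COLOR_RGB2HSV)
bl=(h[...,0]>95)&(h[...,0]<130)&(h[...,1]>110)
m=(abs(Q[...,0])<.05)&(Z>.064)&(Z<.08)&~bl
for lo in(-.1,-.08,-.06,-.04,.04,.06,.08,.1):
    k2=m&(Q[...,1]>lo)&(Q[...,1]<=lo+.02)
    if k2.sum()>3:print(lo,np.percentile(Q[k2][:,0],[5,95]),np.percentile(Z[k2],[50,98]),k2.sum())
cv2.imwrite("pics/c10.png",cv2.resize(q["color"][170:270,220:330,::-1],(660,600),interpolation=cv2.INTER_CUBIC))
```

```text
[-14.6778  -1.7868  15.0771] jig [-14.5588   2.5827] 15.077104236878286 [0.1451 0.7278 0.4137] [ 0.0008 -0.0002] 0.06207038133279977 18.4
-0.1 [-0.0056  0.0096] [0.0671 0.0692] 27
-0.08 [-0.0038  0.0104] [0.0667 0.0701] 27
-0.06 [-0.004  0.009] [0.0673 0.0692] 24
-0.04 [-0.0045  0.0104] [0.0667 0.0696] 25
0.04 [0.0027 0.0106] [0.0667 0.0688] 7
0.08 [-0.0027  0.0029] [0.0666 0.0688] 10
0.1 [-0.0004  0.0078] [0.069  0.0711] 8
```

View pics/c10.png

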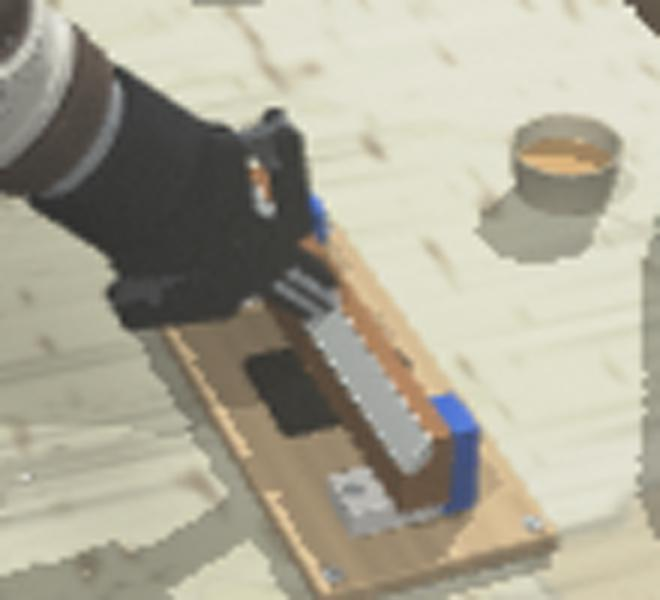

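The push is about 14.6 N back and 15 N down (21 N total), central and steady. The bar is flat on the rests and against the fence upright that shows at (455,450). Handing in.

```bash
python3 -c "
from h import *
print(bot.job_done())"
```

```text
the job is handed in; nothing more can be done
None
```

I laid the guide bar on both rests, slope away from the fence, and let it go. The job was handed in with the fingers still pressing it diagonally back and down at about 21 N; that is just over the 15–20 N asked for, after a brief 38 N peak that I eased off without losing contact. No result was reported back.

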